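# Rack the colour-coded boards

### The arm

A 6-joint arm with a two-finger parallel gripper is mounted at the origin on a cart in front of the work surface, level with it; the furniture and walls round the work are solid. World frame = base frame: x ahead of the robot, y to its left, z up, the work surface at z = 0. Lengths are in m, angles in rad, forces in N, time in s.
With the tool pointing down it reaches from about 0.325 to 0.875 m from the base axis. Payload 4.4 kg.
Tool frame: the origin (TCP) lies at the very end of the fingers, on their centre line; the grasp point (between the pads) lies 19 mm behind it; z points along the fingers, y is the line along which they close (so a half turn about z gives the same grasp; the last joint's range is limited). The gripper opens to 85 mm and grips with 20 to 120 N. Pads are 22 mm wide; open, the fingers measure 114 mm over their backs; the gripper's body (76 mm by 85 mm) begins 54 mm behind the grasp point. The pads swing forward as they close: fully open they stand 13 mm farther back than shut.
Start: joints at [-1.397, 0.207, 1.542, -0, 1.393, -0.15], TCP at [0.183, -0.545, 0.231] pointing down, gripper open.
Joint ranges: [-2.73, 2.73], [-0.86, 2.22], [0.23, 2.46], [-1.11, 4.25], [0.08, 2.63], [-2.82, 2.82]. Speed limits (rad/s): [2.79, 2.79, 3.14, 3.14, 3.14, 3.14].

### API

Orientations are given as a unit quaternion [x, y, z, w].
In Python, from rig import bot, vision, look_for, place_of gives the robot as it stands. The module is installed in compiled form; this text tells all that it offers.
- The arm moves only by the shell command python3 -m handwheel 'ROWS'. ROWS is JSON, a list of rows, each a list of 7 numbers: the shift along the tool's x, y, z as a fraction of full scale, then the turn, a rotation vector about the tool's x, y, z as a fraction of full scale, then the finger opening in mm, from 0 to 85.4. A call has 1 to 20 rows; each row shifts and turns the commanded pose from where the row before left it, along the tool's axes as they then stand; what a row does not reach is not made up. Full scale, the value 1, is 0.05 m for a shift and 60 degrees for a turn. A row lasts 1/8 s, in which the tool goes at most 62.5 mm and 10.7 degrees, less where a joint would pass 70% of its speed; a pose out of reach is approached as far as the arm can. A call with a number of a shift or a turn outside -1 to 1 is refused whole. A call with a gripper value outside its range is refused whole. The fingers move at their own pace and stop on an object; the grip force is fixed at half the most. Time passes only in rows, so rows that do not move let the fingers close. It gives the time, the measured TCP pose, the force, the opening and the grip force at its end, in the units of the state.
- bot.observe(): the state, without advancing time (a new reading comes with each control period).
- vision.get_image(name): name is "side" or "top"; returns a dict with "frame" (400x640x3 uint8, blue, green, red), "fx", "fy", "cx", "cy" (pixels), "position" and "rotation" of the camera in the world. Camera axes: x right, y down, z forward; pixel columns grow to the right and rows downward; lengths in m; the calibration is good to about 2 mm. A picture is of the moment at which its call begins. There is no depth.
- bot.sign_off(): hands the job in; it is judged then, once.
Trained networks look in a picture, given as the dict that the camera call returned (one of the last four; its "shot" number tells which), for a name from the list of things; names that differ only in an ending like _2 or _b are one class to them, and where a whole thing is asked for, a point or a joint stands for the part that bears it (a point fixed in the world has none). Each returns a list of dicts, best first, with "score" (0 to 1); they miss things now and then, are a little off and sometimes report something else, mostly with a low value. They report only what shows in the picture. A call takes as long as a camera call. They do not tell look-alikes from the thing itself.
- look_for(picture, query): "xyz" ([x, y, z] in m, in the coordinates of the camera as it stood for that picture, good to about 4 mm: the middle of the surface that is visible of it).
- place_of(picture, query): "xyz" ([x, y, z] in m, in the coordinates of the camera as it stood for that picture, good to about 4 mm: a listed point, or the origin of a listed thing).
The state is a dict: "time_s": time; "joints": joint angles; "joint_velocities": joint speeds; "effort": joint torques, N m; "tcp_pos": TCP position; "ee_rot": TCP orientation; "wrist_force": force on the tool from outside, world axes, zero at the start; "wrist_torque": the same for the moment, N m; "grip_width": finger opening in m; "finger_force": force on a finger pad.
Only numpy, scipy, OpenCV 4.12 (cv2) and the standard library are available. Lean on these libraries where they do the work, as an engineer would, in place of code of your own. Each camera call takes 0.05 s, during which the arm holds its last target. There are 200 camera calls.

### The job

The four small chopping boards have dried in the wire drainer. Move the row over to the storage rack, reordered so that each board stands upright in the slot of its own colour, right down on the slot's floor and centred front to back. Lower them in without dropping them, and leave the orange mug and the food tin where they stand.

Things in the scene. Friction and masses are not known exactly. Their poses are not given: they have to be found in the camera images.
- board_red: Small red plastic chopping board, 112 mm wide, 140 tall, 10 thick, 110 to 225 g, standing on edge in the drainer. Origin: middle of its lower edge; z up the board, x along its width, y its thickness. A 14 mm hanging hole lies near one upper corner, 38 mm from the middle; the middle of the upper edge is solid and flat, good to pinch. Corners rounded by 14 mm.
- board_yellow: Small yellow plastic chopping board, 112 mm wide, 140 tall, 10 thick, 110 to 225 g, standing on edge in the drainer. Origin: middle of its lower edge; z up the board, x along its width, y its thickness. Boards stand in the fixed wire drainer in a row at 46 mm pitch, in varying order, lower edges 20 mm above the worktop.
- board_green: Small green plastic chopping board, 112 mm wide, 140 tall, 10 thick, 110 to 225 g, standing on edge in the drainer. Origin: middle of its lower edge; z up the board, x along its width, y its thickness. Drainer: wire loops 77 mm above the worktop, 14 mm clear, widening to 31 mm in the top 15 mm; the loops end 36 mm either side of the board's middle.
- board_blue: Small blue plastic chopping board, 112 mm wide, 140 tall, 10 thick, 110 to 225 g, standing on edge in the drainer. Origin: middle of its lower edge; z up the board, x along its width, y its thickness. Drainer and storage rack stand one left and one right of the sink, either way round. Either face of a board may be the front.
- shoe_red: Fixed red plastic slot of the storage rack, for the red board. Origin: middle of its underside, 15 mm above the worktop; z up, x along the slot (80 mm long, ends open), y across. Slot floor 4 mm above the origin; walls 14 mm apart up to 49 mm above the origin, then the mouth widens to about 33 mm at 67 mm.
- shoe_yellow: Fixed yellow plastic slot of the storage rack, for the yellow board. Origin: middle of its underside, 15 mm above the worktop; z up, x along the slot (80 mm long, ends open), y across. Slot floor 4 mm above the origin; walls 14 mm apart up to 49 mm above the origin, then the mouth widens to about 33 mm at 67 mm. The four slots are side by side at 46 mm pitch.
- shoe_green: Fixed green plastic slot of the storage rack, for the green board. Origin: middle of its underside, 15 mm above the worktop; z up, x along the slot (80 mm long, ends open), y across. Slot floor 4 mm above the origin; walls 14 mm apart up to 49 mm above the origin, then the mouth widens to about 33 mm at 67 mm. A seated board's origin is 4 mm above the slot's.
- shoe_blue: Fixed blue plastic slot of the storage rack, for the blue board. Origin: middle of its underside, 15 mm above the worktop; z up, x along the slot (80 mm long, ends open), y across. Slot floor 4 mm above the origin; walls 14 mm apart up to 49 mm above the origin, then the mouth widens to about 33 mm at 67 mm. Seated boards stick out 16 mm at each end.
- mug: Orange plastic mug, 80 x 115 mm with its handle, 98 mm tall, standing on the worktop at the right; a bystander. Origin: on its underside; z up.
- soup_tin: Small white and teal food tin, 58 mm across, 72 mm tall, standing on the worktop left of the sink; a bystander. Origin: middle of its underside; z up. (Between the two racks the kitchen tap rises to 370 mm above the worktop behind the sink; its spout reaches to x = 0.58 m, so carry things across in front of it.)
Not all that is in view belongs to the job. Of the things that look like the board_green, the larger one is meant.

How it is judged:
By the outcome, as a careful person would: the job done as asked, in the order asked, and still so for the second after the job is handed in, with the robot touching nothing.
It also fails if it takes over 128 s, if anything falls off the work surface, if the arm or the gripper's body presses on something with over 40 N, if the wrist force passes 120 N, or if a joint passes its speed limit or range.

## Working session

There is one attempt and no reset: what is moved stays moved. The work goes in short steps, Python scripts to look and compute and a shell command to move; the robot and the scene stay as the last step left them, time stands still between calls to the robot, and variables do not carry over. Pictures are saved under pics/ and viewed, at most 14 in all, crops included, and the job is handed in when it is done.

```bash
mkdir -p pics; cat > h.py <<'E'
import numpy as np, cv2
from rig import bot, vision, look_for, place_of
def toW(p,c): return np.array(p['position'])+np.array(p['rotation']).reshape(3,3)@np.array(c)
def proj(p,w):
    c=np.array(p['rotation']).reshape(3,3).T@(np.array(w)-p['position']); return p['fx']*c[0]/c[2]+p['cx'],p['fy']*c[1]/c[2]+p['cy']
E
python3 - <<'E'
from h import *
print(bot.observe())
for n in("top","side"):
    p=vision.get_image(n); cv2.imwrite(f'pics/{n}0.png',p['frame'])
    print(n,p['position'],np.round(p['rotation'],3).tolist(),p['fx'],p['shot'])
    for q in ["board_red","board_yellow","board_green","board_blue","shoe_red","shoe_yellow","shoe_green","shoe_blue","mug","soup_tin"]:
        print(q,[(round(d['score'],2),np.round(toW(p,d['xyz']),3).tolist()) for d in place_of(p,q)[:3]])
E
```

```text
{'time_s': 0.0, 'joints': array([-1.39747764e+00,  2.07395716e-01,  1.54300808e+00,  2.00103471e-05,
        1.39348995e+00, -1.50515397e-01]), 'joint_velocities': array([ 6.78119053e-04,  6.98217247e-05,  3.90629098e-05, -7.44488922e-05,
        7.06327166e-04, -1.34283049e-03]), 'effort': array([ 2.40819800e-04, -3.83033431e+01, -2.91596836e+01, -9.75769012e-05,
        1.04700439e-02, -9.21666583e-06]), 'tcp_pos': array([ 0.18281856, -0.54434386,  0.23011388]), 'ee_rot': array([ 9.86919683e-01,  1.61208610e-01, -3.27220437e-06, -1.15058440e-03]), 'wrist_force': array([ 0.82695524, -0.23816492, -0.18408412]), 'wrist_torque': array([ 0.03124751, -0.03517165, -0.04075275]), 'finger_force': 0.0, 'grip_width': 0.08571775490478015}
top [ 0.29511836 -0.12293921  1.49024259] [-0.698, 0.712, -0.053, 0.045] 484.2940741415996 1Traceback (most recent call last):
  File "<stdin>", line 7, in <module>
  File "h.py", line 3, in toW
    def toW(p,c): return np.array(p['position'])+np.array(p['rotation']).reshape(3,3)@np.array(c)
                                                 ~~~~~~~~~~~~~~~~~~~~~~~~~~~~~~~^^^^^
ValueError: cannot reshape array of size 4 into shape (3,3)
```

```bash
cat > h.py <<'E'
import numpy as np, cv2
from scipy.spatial.transform import Rotation as R
from rig import bot, vision, look_for, place_of
def rot(p): return R.from_quat(p['rotation']).as_matrix()
def toW(p,c): return np.array(p['position'])+rot(p)@np.array(c)
def proj(p,w):
    c=rot(p).T@(np.array(w)-p['position']); return p['fx']*c[0]/c[2]+p['cx'],p['fy']*c[1]/c[2]+p['cy']
def ray(p,u,v,z):
    d=rot(p)@np.array([(u-p['cx'])/p['fx'],(v-p['cy'])/p['fy'],1]); o=np.array(p['position']); return o+d*(z-o[2])/d[2]
E
python3 - <<'E'
from h import *
for n in("top","side"):
    p=vision.get_image(n); cv2.imwrite(f'pics/{n}0.png',p['frame'])
    print(n,p['position'],np.round(p['rotation'],3).tolist(),p['fx'],p['shot'])
    for q in ["board_red","board_yellow","board_green","board_blue","shoe_red","shoe_yellow","shoe_green","shoe_blue","mug","soup_tin"]:
        print(q,[(round(d['score'],2),np.round(toW(p,d['xyz']),3).tolist()) for d in place_of(p,q)[:3]])
E
```

```text
top [ 0.29511836 -0.12293921  1.49024259] [-0.698, 0.712, -0.053, 0.045] 484.2940741415996 2
board_red [(0.61, [0.457, -0.269, 0.022])]
board_yellow [(0.75, [0.457, -0.317, 0.019])]
board_green [(0.78, [0.603, -0.32, -0.001]), (0.57, [0.452, -0.366, 0.016])]
board_blue [(0.63, [0.451, -0.414, 0.02]), (0.18, [0.467, -0.584, 0.003])]
shoe_red [(0.88, [0.42, 0.287, 0.019])]
shoe_yellow [(0.93, [0.429, 0.192, 0.015])]
shoe_green [(0.72, [0.428, 0.239, 0.016])]
shoe_blue [(0.87, [0.427, 0.145, 0.013])]
mug [(0.89, [0.468, -0.583, 0.001])]
soup_tin [(0.75, [0.525, 0.28, 0.001]), (0.62, [0.458, -0.319, 0.017])]
side [-0.39675261  0.85573962  1.33857953] [-0.342, 0.855, -0.365, 0.136] 476.02018645503625 3
board_red [(0.66, [0.453, -0.272, 0.019])]
board_yellow []
board_green [(0.93, [0.6, -0.323, 0.003])]
board_blue []
shoe_red [(0.88, [0.427, 0.284, 0.019]), (0.46, [0.428, 0.145, 0.014])]
shoe_yellow [(0.7, [0.427, 0.193, 0.015])]
shoe_green [(0.61, [0.425, 0.24, 0.016]), (0.37, [0.431, 0.194, 0.015])]
shoe_blue [(0.65, [0.426, 0.145, 0.013])]
mug [(0.58, [0.475, -0.581, -0.001])]
soup_tin [(0.69, [0.422, 0.286, 0.014]), (0.67, [0.521, 0.28, 0.002])]
```

View pics/top0.png

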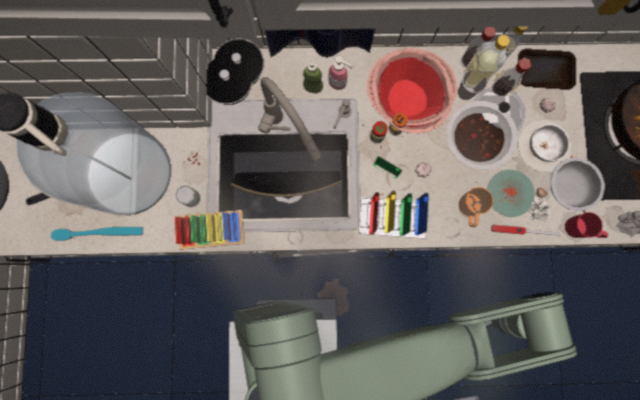

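View pics/side0.png

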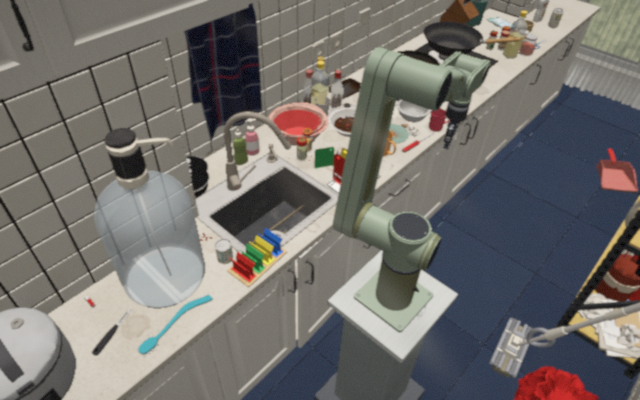

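Top view: drainer on the right at about px (375–428, 193–237), holding red, yellow, green and blue from left to right. The rack is on the left at about px (175–243, 210–246), with slots red, green, yellow and blue. The green look-alike lies at px (388, 167). I'll zoom in for yaw and centres.

```bash
cat > c.py <<'E'
from h import *
p=vision.get_image("top"); f=p['frame']
a=cv2.resize(f[188:242,355:435],None,fx=7,fy=7,interpolation=cv2.INTER_CUBIC)[:,:560]
b=cv2.resize(f[203:251,170:250],None,fx=7,fy=7,interpolation=cv2.INTER_CUBIC)
im=np.vstack([a,b]); im=im[:600] if im.shape[0]<=600 else cv2.resize(im,(int(560*600/im.shape[0]),600))
cv2.imwrite('pics/crop1.png',im); print(im.shape)
dr=[(proj(p,(.454,y,.16))) for y in(-.269,-.317,-.366,-.413)]
print(np.round(dr,1).tolist(), np.round([proj(p,(.454-.056,-.269,.16)),proj(p,(.454+.056,-.269,.16))],1))
hsv=cv2.cvtColor(f,cv2.COLOR_BGR2HSV)
# colour masks -> pixels in drainer; fit the outline
rng={'red':[(0,8),(172,180)],'yellow':[(22,34)],'green':[(50,80)],'blue':[(100,125)]}
for nm,(u0,u1,v0,v1) in {'drain':(360,432,190,240),'rack':(172,246,206,250)}.items():
  for c,rs in rng.items():
    m=np.zeros(f.shape[:2],np.uint8)
    for r in rs: m|=cv2.inRange(hsv,(r[0],110,50),(r[1],255,255))
    k=np.zeros_like(m);k[v0:v1,u0:u1]=m[v0:v1,u0:u1]
    n,l,s,ce=cv2.connectedComponentsWithStats(k); i=1+np.argmax(s[1:,4])
    ys,xs=np.where(l==i); print(nm,c,s[i].tolist(),ce[i].round(1).tolist(),[(x.round(1) if hasattr(x,'round') else x) for x in cv2.minAreaRect(np.c_[xs,ys].astype(np.float32))[1:]])
E
python3 c.py
```

```text
(600, 470, 3)
[[374.4, 211.1], [391.7, 210.8], [409.3, 210.4], [426.2, 210.1]] [[375.1 231.3]
 [373.7 191.2]]
drain red [370, 193, 9, 41, 223] [373.3, 213.0] [(6.757043838500977, 40.40506362915039), 5.90614128112793]
drain yellow [384, 192, 11, 41, 290] [389.4, 212.1] [(7.93464994430542, 40.5903205871582), 4.5739216804504395]
drain green [400, 195, 11, 40, 180] [403.9, 213.3] [(8.044260025024414, 39.61956787109375), 10.954063415527344]
drain blue [415, 194, 13, 40, 381] [420.8, 214.2] [(10.922295570373535, 39.578643798828125), 3.3664605617523193]
rack red [175, 216, 19, 30, 412] [182.6, 231.0] [(29.48114776611328, 16.858234405517578), 85.2363510131836]
rack yellow [206, 213, 19, 31, 392] [214.0, 228.3] [(29.967330932617188, 16.83964729309082), 84.80557250976562]
rack green [192, 232, 5, 9, 25] [193.2, 236.5] [(8.791075706481934, 3.5713741779327393), 74.05460357666016]
rack blue [230, 213, 9, 28, 212] [234.0, 226.5] [(27.0, 8.0), 90.0]
```

View pics/crop1.png

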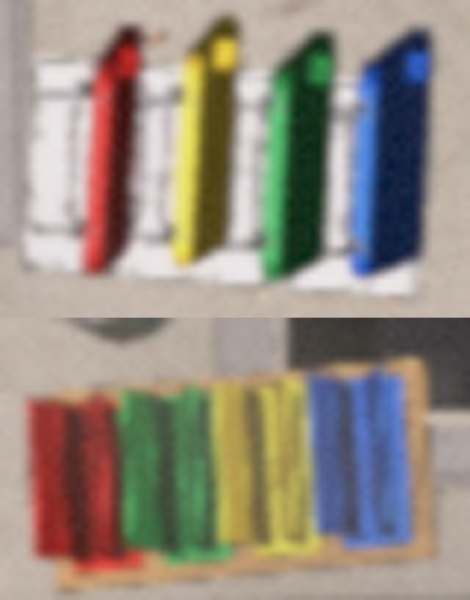

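Top crop: the four boards appear yawed by about -6°, and the rack by about +2–3°. I'll overlay predicted wireframes to pin down the offsets.

```bash
cat >> h.py <<'E'
def box(p,im,o,yaw,L,W,z0,z1,u0,v0,s,col=(255,0,255)):
    c,sn=np.cos(yaw),np.sin(yaw); P={}
    for i,a in enumerate((-L/2,L/2)):
        for j,b in enumerate((-W/2,W/2)):
            for k,z in enumerate((z0,z1)):
                u,v=proj(p,(o[0]+c*a-sn*b,o[1]+sn*a+c*b,z)); P[i,j,k]=(int((u+.5-u0)*s),int((v+.5-v0)*s))
    for q in P:
        for r in P:
            if sum(abs(np.subtract(q,r)))==1: cv2.line(im,P[q],P[r],(255,255,0) if q[2]==r[2]==1 else col,1)
E
cat > o.py <<'E'
from h import *
import sys
s=9
def crop(p,u0,v0,w,h): return cv2.resize(p['frame'][v0:v0+h,u0:u0+w],None,fx=s,fy=s,interpolation=cv2.INTER_CUBIC)
p=vision.get_image("top")
a=crop(p,355,186,84,56)
D=dict(red=(.455,-.269),yellow=(.455,-.316),green=(.453,-.366),blue=(.451,-.412))
for n in('red','blue'): box(p,a,D[n],np.radians(-6),.112,.01,.02,.16,355,186,s)
cv2.imwrite('pics/o_d.png',a)
b=crop(p,168,202,84,52)
for xy in((.424,.287),(.4275,.145)): box(p,b,xy,np.radians(2.5),.08,.014,.019,.064,168,202,s)
cv2.imwrite('pics/o_r.png',b)
E
python3 o.py
```

```text
(no output)
```

View pics/o_d.png

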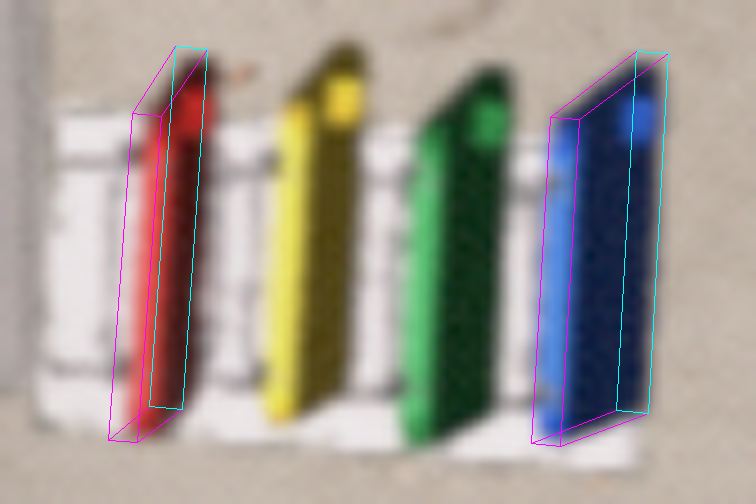

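View pics/o_r.png

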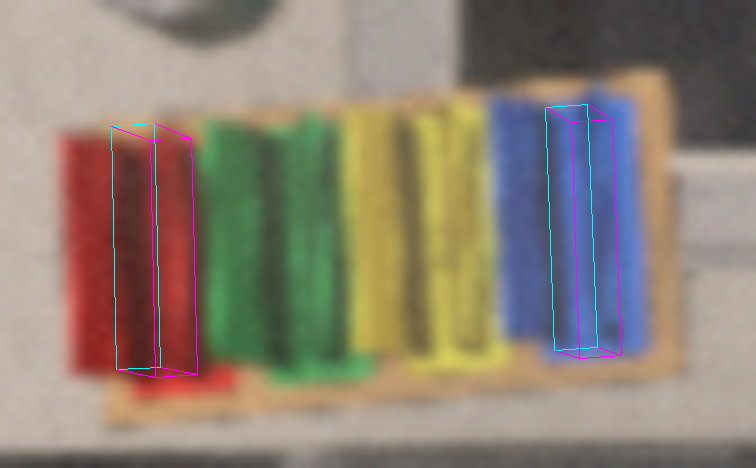

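The top overlay fits to about 1 px, but I can't tell which strip is the upper edge, so I'll check with the side camera.

```bash
python3 - <<'E'
from h import *
p=vision.get_image("side");s=10
print([np.round(proj(p,(.454,y,.16)),0) for y in(-.269,-.412)])
u0,v0=305,135
a=cv2.resize(p['frame'][v0:v0+60,u0:u0+60],None,fx=s,fy=s,interpolation=cv2.INTER_CUBIC)
for b in ((.455,-.269),):box(p,a,b,np.radians(-6),.112,.01,.02,.16,u0,v0,s)
cv2.imwrite('pics/s1.png',a)
E
```

```text
[array([344., 160.]), array([367., 143.])]
```

View pics/s1.png

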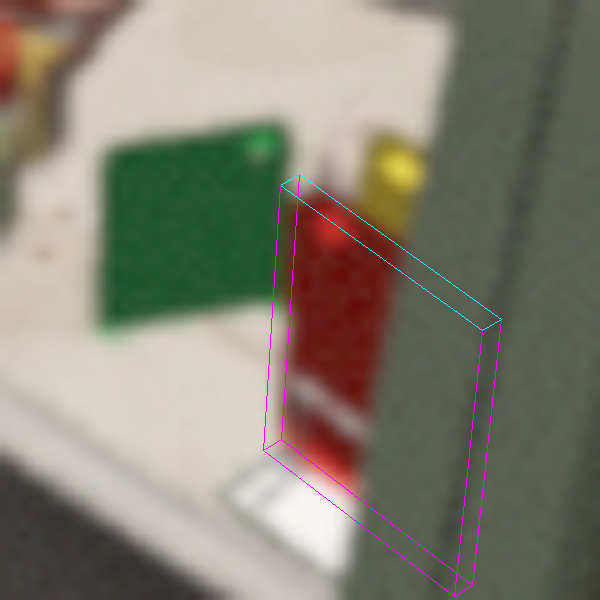

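Side view: the red board stands upright with its top at about px (335–345, 155). Only the lower rims look bright, and the flat green look-alike is behind. Next I'll fit board silhouettes and the rack and tray edges numerically.

```bash
cat > fit.py <<'E'
from h import *
from scipy.optimize import minimize
p=vision.get_image("top"); f=cv2.cvtColor(p['frame'],cv2.COLOR_BGR2HSV)
def edge(pts,u0,v0,z):
    return [np.round(ray(p,u0+a/9-.5,v0+b/9-.5,z),4)[:2].tolist() for a,b in pts]
def yw(a,b): return np.degrees(np.arctan2(b[1]-a[1],b[0]-a[0]))
e=edge([(105,425),(685,372),(668,72)],168,202,.012); print('rack tray',e,yw(e[1],e[0])-90,yw(e[1],e[2]))
e=edge([(38,430),(635,468)],355,186,.005); print('drain tray',e,yw(e[1],e[0])-90)
# board outline w/ rounded corners in local x,z
def outline():
    r=.014;pts=[]
    for cx,cz,a0 in((.056-r,.14-r,0),(-.056+r,.14-r,90),(-.056+r,r,180),(.056-r,r,270)):
        for a in np.radians(np.linspace(a0,a0+90,7)): pts.append((cx+r*np.cos(a),cz+r*np.sin(a)))
    return np.array(pts)
O=outline();S=8
def sil(q,u0,v0,w,h,zb=.02):
    x,y,yaw=q;c,s=np.cos(yaw),np.sin(yaw)
    P=np.array([proj(p,(x+c*a-s*b,y+s*a+c*b,zb+z)) for a,z in O for b in(-.005,.005)])
    P=np.round((P+.5-(u0,v0))*S).astype(np.int32)
    m=np.zeros((h*S,w*S),np.uint8);cv2.fillConvexPoly(m,cv2.convexHull(P),255)
    return cv2.resize(m,(w,h),interpolation=cv2.INTER_AREA)/255.
rng={'red':[(0,10),(170,180)],'yellow':[(20,36)],'green':[(50,85)],'blue':[(100,130)]}
D=dict(red=(.455,-.271),yellow=(.455,-.317),green=(.453,-.366),blue=(.451,-.412))
for c,rs in rng.items():
    u,v=proj(p,(*D[c],.09));u0,v0,w,h=int(u)-12,int(v)-27,24,54
    k=np.zeros((h,w),np.uint8)
    for r in rs:k|=cv2.inRange(f[v0:v0+h,u0:u0+w],(r[0],110 if c!='blue' else 120,25),(r[1],255,255))
    k=k/255.
    best=min((minimize(lambda q:((cv2.GaussianBlur(sil(q,u0,v0,w,h),(3,3),.6)-cv2.GaussianBlur(k,(3,3),.6))**2).sum(),(*D[c],np.radians(t)),method='Nelder-Mead',options=dict(initial_simplex=[(D[c][0],D[c][1],np.radians(t)),(D[c][0]+.006,D[c][1],np.radians(t)),(D[c][0],D[c][1]+.006,np.radians(t)),(D[c][0],D[c][1],np.radians(t+3))])) for t in(-7,-3)),key=lambda r:r.fun)
    print(c,np.round(best.x[:2],4),round(np.degrees(best.x[2]),2),round(best.fun,1),int(k.sum()))
E
python3 fit.py
```

```text
rack tray [[0.3685, 0.311], [0.3824, 0.1161], [0.4846, 0.1222]] 4.079349238029451 3.415754410527585
drain tray [[0.4049, -0.2356], [0.3878, -0.4391]] -4.80325081994242
red [ 0.4536 -0.272 ] -8.38 45.6 224
yellow [ 0.4585 -0.3192] -7.88 42.0 288
green [ 0.4498 -0.3647] -10.64 82.8 292
blue [ 0.4504 -0.4105] -9.68 68.0 370
```

```bash
cat > go.py <<'E'
# usage: go.py x y z yaw_deg [n] : turn (units, tool z) then shift per row in n rows, in the turned frame
from h import *
import sys
x,y,z,yw=map(float,sys.argv[1:5])
s=bot.observe(); M=R.from_quat(s['ee_rot']).as_matrix()
T=np.c_[[np.cos(np.radians(yw)),np.sin(np.radians(yw)),0],[np.sin(np.radians(yw)),-np.cos(np.radians(yw)),0],[0,0,-1]]
t=R.from_matrix(M.T@T).as_rotvec(degrees=True)/60
d=T.T@(np.array([x,y,z])-s['tcp_pos'])/.05
print('t',round(s['time_s'],2),'tcp',s['tcp_pos'].round(4),'yaw',round(np.degrees(np.arctan2(M[1,0],M[0,0])),2),'w',round(s['grip_width'],4),'F',s['wrist_force'].round(1),'turn',t.round(3),'shift',d.round(3))
E
python3 go.py .4545 -.271 .24 -5.5
python3 -m handwheel '[[0,0,0,0,0,0.134,30],[0,0,0,0,0,0.134,30],[0.2,-0.2,0,0,0,0.134,30],[0.6,-0.72,0,0,0,0,30],[0.6,-0.72,0,0,0,0,30],[0.6,-0.72,0,0,0,0,30],[0.6,-0.72,0,0,0,0,30],[0.6,-0.72,0,0,0,0,30],[0.6,-0.72,0,0,0,0,30],[0.6,-0.72,0,0,0,0,30],[0.5,-0.7,0,0,0,0,30],[0,0,0,0,0,0,30],[0,0,0,0,0,0,30]]'
python3 go.py .4545 -.271 .24 -5.5
```

```text
t 1.4 tcp [ 0.1829 -0.5451  0.2313] yaw 18.55 w 0.0855 F [ 0.8 -0.2  0. ] turn [-0.    -0.     0.401] shift [ 4.881 -5.978 -0.174]
time_s: 3.02
tcp_pos: [0.4541, -0.272, 0.2313]
ee_rot: [0.999, -0.048, -0.0, 0.0]
wrist_force: [-0.6, 0.5, 0.6]
grip_width: 0.0299
finger_force: 0.0
t 3.02 tcp [ 0.4541 -0.272   0.2313] yaw -5.54 w 0.0299 F [-0.6  0.5  0.6] turn [ 0.     0.    -0.001] shift [ 0.007 -0.021 -0.175]
```

```bash
python3 - <<'E'
from h import *
p=vision.get_image("side");s=8
u0,v0,w,h=300,110,100,75
a=cv2.resize(p['frame'][v0:v0+h,u0:u0+w],None,fx=s,fy=s,interpolation=cv2.INTER_CUBIC)
for b in ((.4545,-.271),(.4575,-.318),(.4515,-.365),(.451,-.412)):box(p,a,b,np.radians(-5.5),.112,.01,.02,.16,u0,v0,s)
cv2.imwrite('pics/s2.png',a)
E
```

```text
(no output)
```

View pics/s2.png

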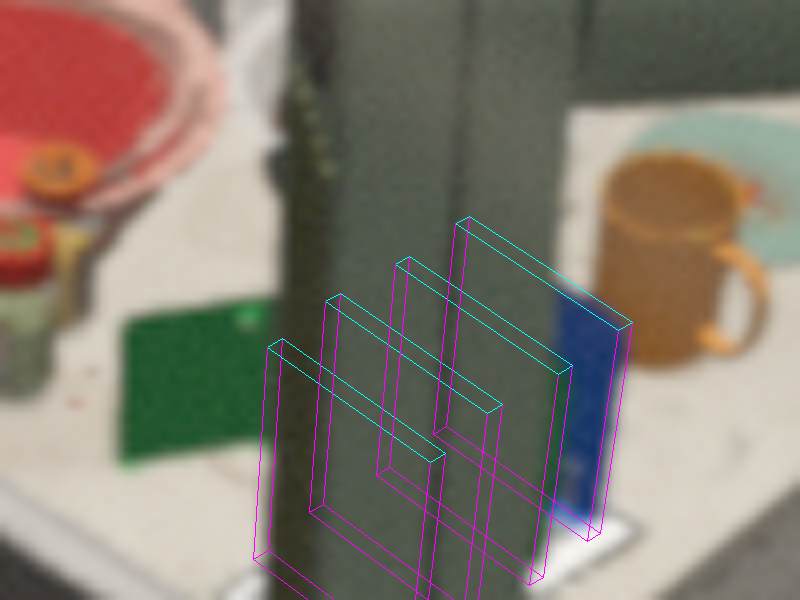

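The blue overlay fits to about 1 px, so I'll descend on red and close.

```bash

python3 -m handwheel '[[0,0,0.5,0,0,0,30],[0,0,0.5,0,0,0,30],[0,0,0.5,0,0,0,30],[0,0,0.4,0,0,0,30],[0,0,0.2,0,0,0,30],[0,0,0,0,0,0,30],[0,0,0,0,0,0,0],[0,0,0,0,0,0,0],[0,0,0,0,0,0,0],[0,0,0,0,0,0,0]]'
```

```text
time_s: 4.32
tcp_pos: [0.4549, -0.2725, 0.1274]
ee_rot: [0.999, -0.048, 0.001, 0.001]
wrist_force: [0.2, -0.8, 3.1]
grip_width: 0.0091
finger_force: 61.5
```

```bash

python3 -m handwheel '[[0,0,-0.3,0,0,0,0],[0,0,-0.5,0,0,0,0],[0,0,-0.6,0,0,0,0],[0,0,-0.7,0,0,0,0],[0,0,-0.7,0,0,0,0],[0,0,-0.5,0,0,0,0],[0,0,0,0,0,0,0]]'
python3 go.py .4226 .2845 .293 3
python3 - <<'E'
from h import *
for n in("top","side"):
    p=vision.get_image(n); cv2.imwrite(f'pics/{n}1.png',p['frame'])
    print(n,[(q,round(d['score'],2),np.round(toW(p,d['xyz']),3).tolist()) for q in("board_red","board_yellow","board_green") for d in place_of(p,q)[:2]])
p=vision.get_image("side");s=8
u0,v0,w,h=300,70,100,75
a=cv2.resize(p['frame'][v0:v0+h,u0:u0+w],None,fx=s,fy=s,interpolation=cv2.INTER_CUBIC)
box(p,a,(.4549,-.2725),np.radians(-5.5),.112,.01,.185,.325,u0,v0,s)
cv2.imwrite('pics/s3.png',a)
E
```

```text
time_s: 5.2
tcp_pos: [0.4553, -0.2724, 0.2941]
ee_rot: [0.999, -0.048, 0.002, 0.001]
wrist_force: [0.8, -0.9, -1.5]
grip_width: 0.0091
finger_force: 60.8
t 5.2 tcp [ 0.4553 -0.2724  0.2941] yaw -5.56 w 0.0091 F [ 0.8 -0.9 -1.5] turn [ 0.003 -0.004 -0.143] shift [ -0.07  -11.156   0.021]
top [('board_yellow', 0.74, [0.458, -0.316, 0.018]), ('board_green', 0.54, [0.451, -0.363, 0.016])]
side []
```

View pics/s3.png

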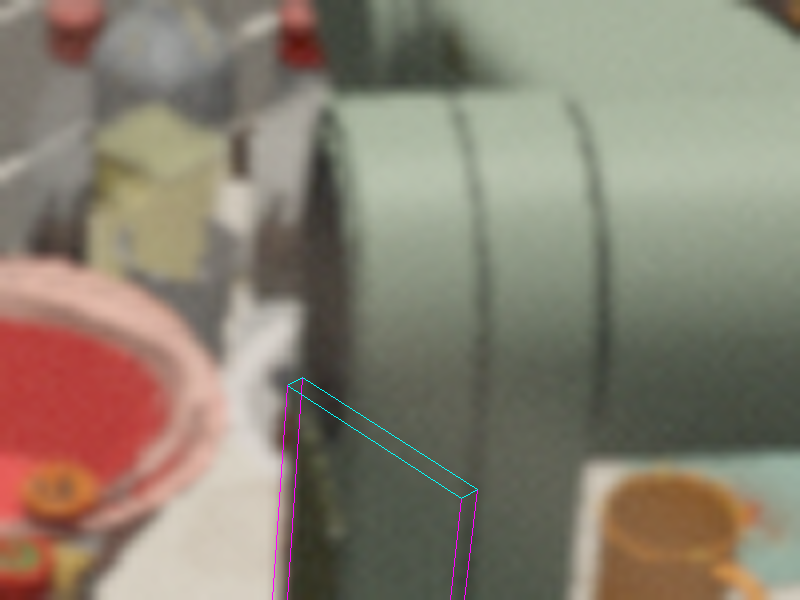

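```bash

python3 -m handwheel '[[0,0,0,0,0,-0.143,0],[0,-0.5,0,0,0,0,0],[0,-0.9,0,0,0,0,0],[0,-0.9,0,0,0,0,0],[0,-0.9,0,0,0,0,0],[0,-0.9,0,0,0,0,0],[0,-0.9,0,0,0,0,0],[0,-0.9,0,0,0,0,0],[0,-0.9,0,0,0,0,0],[0,-0.9,0,0,0,0,0],[0,-0.9,0,0,0,0,0],[0,-0.9,0,0,0,0,0],[-0.07,-0.9,0,0,0,0,0],[0,-0.75,0,0,0,0,0],[0,0,0,0,0,0,0],[0,0,0,0,0,0,0]]'
python3 go.py .4226 .2845 .293 3
python3 - <<'E'
from h import *
for n in("top","side"):
    p=vision.get_image(n); cv2.imwrite(f'pics/{n}1.png',p['frame'])
    print(n,[(q,round(d['score'],2),np.round(toW(p,d['xyz']),3).tolist()) for q in("board_red","shoe_red","shoe_green","shoe_yellow","shoe_blue") for d in place_of(p,q)[:2]])
p=vision.get_image("side");s=6
u0,v0,w,h=195,170,130,100
a=cv2.resize(p['frame'][v0:v0+h,u0:u0+w],None,fx=s,fy=s,interpolation=cv2.INTER_CUBIC)
o=bot.observe()['tcp_pos']
box(p,a,o,np.radians(3),.112,.01,o[2]-.107,o[2]+.033,u0,v0,s)
box(p,a,(.4226,.2845),np.radians(3),.08,.014,.019,.064,u0,v0,s)
box(p,a,(.4298,.1467),np.radians(3),.08,.014,.019,.064,u0,v0,s)
cv2.imwrite('pics/s4.png',a)
E
```

```text
time_s: 7.65
tcp_pos: [0.4206, 0.2846, 0.291]
ee_rot: [1.0, 0.026, -0.0, 0.0]
wrist_force: [-0.1, -0.6, -2.6]
grip_width: 0.0092
finger_force: 60.7
t 7.65 tcp [0.4206 0.2846 0.291 ] yaw 3.02 w 0.0092 F [-0.1 -0.6 -2.6] turn [0.001 0.001 0.   ] shift [ 0.04   0.004 -0.039]
top [('board_red', 0.61, [0.423, 0.287, 0.189]), ('shoe_red', 0.79, [0.42, 0.286, 0.018]), ('shoe_green', 0.44, [0.425, 0.192, 0.017]), ('shoe_yellow', 0.55, [0.426, 0.193, 0.016]), ('shoe_yellow', 0.29, [0.469, -0.582, 0.003]), ('shoe_blue', 0.94, [0.429, 0.146, 0.012])]
side [('board_red', 0.84, [0.421, 0.286, 0.184]), ('shoe_red', 0.84, [0.425, 0.288, 0.015]), ('shoe_red', 0.56, [0.424, 0.193, 0.014]), ('shoe_green', 0.88, [0.425, 0.237, 0.013]), ('shoe_green', 0.68, [0.449, -0.367, 0.024]), ('shoe_yellow', 0.68, [0.429, 0.193, 0.014]), ('shoe_blue', 0.61, [0.426, 0.146, 0.014])]
```

View pics/s4.png

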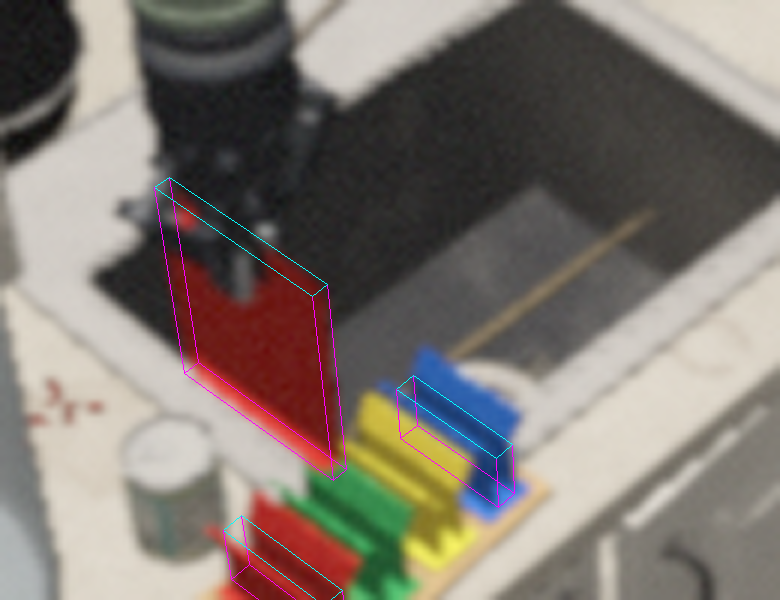

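The board overlay matches the held red board to about 1 mm. Lowering in stages.

```bash

python3 -m handwheel '[[0.03,0,0.5,0,0,0,0],[0,0,0.6,0,0,0,0],[0,0,0.5,0,0,0,0],[0,0,0.3,0,0,0,0],[0,0,0.25,0,0,0,0],[0,0,0.25,0,0,0,0],[0,0,0.25,0,0,0,0],[0,0,0.15,0,0,0,0],[0,0,0,0,0,0,0]]'
python3 go.py .4226 .2845 .1265 3
python3 -m handwheel '[[0,0,0.15,0,0,0,0],[0,0,0.15,0,0,0,0],[0,0,0.1,0,0,0,0],[0,0,0,0,0,0,0]]'
python3 go.py .4226 .2845 .1265 3
```

```text
time_s: 9.43
tcp_pos: [0.4225, 0.2846, 0.1506]
ee_rot: [1.0, 0.026, -0.001, 0.0]
wrist_force: [0.8, 0.9, -0.6]
grip_width: 0.0087
finger_force: 60.7
t 9.43 tcp [0.4225 0.2846 0.1506] yaw 3.01 w 0.0087 F [ 0.8  0.9 -0.6] turn [0.    0.001 0.   ] shift [0.001 0.002 0.482]
time_s: 9.93
tcp_pos: [0.4225, 0.2846, 0.1306]
ee_rot: [1.0, 0.026, -0.001, 0.0]
wrist_force: [-0.5, -0.7, -1.9]
grip_width: 0.0092
finger_force: 60.7
t 9.93 tcp [0.4225 0.2846 0.1306] yaw 3.01 w 0.0092 F [-0.5 -0.7 -1.9] turn [0.    0.001 0.   ] shift [0.003 0.001 0.082]
```

```bash

python3 -m handwheel '[[0,0,0.04,0,0,0,0],[0,0,0.04,0,0,0,0],[0,0,0,0,0,0,0]]'
python3 -m handwheel '[[0,0,0.02,0,0,0,0],[0,0,0,0,0,0,0]]'
```

```text
time_s: 10.3
tcp_pos: [0.4229, 0.2847, 0.1272]
ee_rot: [1.0, 0.026, -0.0, 0.0]
wrist_force: [0.4, 0.5, -0.5]
grip_width: 0.0089
finger_force: 60.7
time_s: 10.55
tcp_pos: [0.4231, 0.2849, 0.1266]
ee_rot: [1.0, 0.026, 0.0, -0.0]
wrist_force: [-0.3, 0.3, -0.6]
grip_width: 0.009
finger_force: 60.9
```

```bash

python3 -m handwheel '[[0,0,0.02,0,0,0,0],[0,0,0,0,0,0,0]]'
python3 -m handwheel '[[0,0,0.02,0,0,0,0],[0,0,0,0,0,0,0]]'
```

```text
time_s: 10.8
tcp_pos: [0.4232, 0.285, 0.1266]
ee_rot: [1.0, 0.026, 0.0, -0.0]
wrist_force: [-3.1, -0.5, 6.0]
grip_width: 0.0089
finger_force: 61.9
time_s: 11.05
tcp_pos: [0.4233, 0.2851, 0.1265]
ee_rot: [1.0, 0.026, 0.0, -0.0]
wrist_force: [-3.5, -2.1, 10.8]
grip_width: 0.0091
finger_force: 62.7
```

Seated on the floor. Release, rise, and head to green.

```bash

python3 -m handwheel '[[0,0,-0.03,0,0,0,30],[0,0,0,0,0,0,30],[0,0,0,0,0,0,30],[0,0,0,0,0,0,30],[0,0,-0.5,0,0,0,30],[0,0,-0.8,0,0,0,30],[0,0,-0.7,0,0,0,30],[0,0,0,0,0,0.14,30],[0,0,0,0,0,0,30]]'
python3 go.py .4515 -.365 .24 -5.5
python3 - <<'E'
from h import *
for n in("side",):
    p=vision.get_image(n)
    print(n,[(q,round(d['score'],2),np.round(toW(p,d['xyz']),3).tolist()) for q in("board_red","board_yellow","board_green","board_blue") for d in place_of(p,q)[:2]])
E
```

```text
time_s: 12.18
tcp_pos: [0.423, 0.2848, 0.226]
ee_rot: [0.999, -0.046, 0.0, -0.0]
wrist_force: [-0.2, -0.2, -0.3]
grip_width: 0.0302
finger_force: 0.0
t 12.18 tcp [0.423  0.2848 0.226 ] yaw -5.3 w 0.0302 F [-0.2 -0.2 -0.3] turn [-0.    -0.     0.003] shift [ 1.812 12.882 -0.279]
side [('board_red', 0.78, [0.425, 0.286, 0.019]), ('board_yellow', 0.6, [0.456, -0.319, 0.021]), ('board_green', 0.46, [0.452, -0.367, 0.023]), ('board_blue', 0.45, [0.451, -0.41, 0.016]), ('board_blue', 0.33, [0.427, 0.192, 0.016])]
```

```bash

python3 -m handwheel '[[0.12,0.6,0,0,0,0.003,30],[0.13,0.94,0,0,0,0,30],[0.13,0.94,0,0,0,0,30],[0.13,0.94,0,0,0,0,30],[0.13,0.94,0,0,0,0,30],[0.13,0.94,0,0,0,0,30],[0.13,0.94,0,0,0,0,30],[0.13,0.94,0,0,0,0,30],[0.13,0.94,0,0,0,0,30],[0.13,0.94,0,0,0,0,30],[0.13,0.94,0,0,0,0,30],[0.13,0.94,0,0,0,0,30],[0.13,0.94,0,0,0,0,30],[0.13,0.94,0,0,0,0,30],[0,0.07,0,0,0,0,30],[0,0,0,0,0,0,30],[0,0,0,0,0,0,30]]'
python3 go.py .4515 -.365 .127 -5.5
```

```text
time_s: 14.55
tcp_pos: [0.4506, -0.3641, 0.2255]
ee_rot: [0.999, -0.048, -0.0, -0.0]
wrist_force: [0.1, -0.6, 0.4]
grip_width: 0.0299
finger_force: 0.0
t 14.55 tcp [ 0.4506 -0.3641  0.2255] yaw -5.49 w 0.0299 F [ 0.1 -0.6  0.4] turn [-0.001  0.     0.   ] shift [0.02  0.017 1.97 ]
```

```bash

python3 -m handwheel '[[0.02,0.02,0.4,0,0,0,30],[0,0,0.5,0,0,0,30],[0,0,0.5,0,0,0,30],[0,0,0.4,0,0,0,30],[0,0,0.17,0,0,0,30],[0,0,0,0,0,0,30],[0,0,0,0,0,0,0],[0,0,0,0,0,0,0],[0,0,0,0,0,0,0],[0,0,0,0,0,0,0]]'
```

```text
time_s: 15.8
tcp_pos: [0.4521, -0.3672, 0.1286]
ee_rot: [0.999, -0.049, 0.001, 0.001]
wrist_force: [-0.0, -0.6, 5.4]
grip_width: 0.0091
finger_force: 61.4
```

```bash

python3 -m handwheel '[[0,0,-0.3,0,0,0,0],[0,0,-0.5,0,0,0,0],[0,0,-0.6,0,0,0,0],[0,0,-0.7,0,0,0,0],[0,0,-0.7,0,0,0,0],[0,0,-0.5,0,0,0,0],[0,0,0,0,0,0,0]]'
python3 go.py .425 .2386 .293 3
```

```text
time_s: 16.68
tcp_pos: [0.4523, -0.3675, 0.295]
ee_rot: [0.999, -0.049, 0.002, 0.002]
wrist_force: [0.7, 0.3, -1.4]
grip_width: 0.0091
finger_force: 60.5
t 16.68 tcp [ 0.4523 -0.3675  0.295 ] yaw -5.57 w 0.0091 F [ 0.7  0.3 -1.4] turn [ 0.004 -0.003 -0.143] shift [  0.09  -12.134   0.04 ]
```

```bash

python3 -m handwheel '[[0,0,0,0,0,-0.143,0],[0.09,-0.5,0,0,0,0,0],[0,-0.92,0,0,0,0,0],[0,-0.92,0,0,0,0,0],[0,-0.92,0,0,0,0,0],[0,-0.92,0,0,0,0,0],[0,-0.92,0,0,0,0,0],[0,-0.92,0,0,0,0,0],[0,-0.92,0,0,0,0,0],[0,-0.92,0,0,0,0,0],[0,-0.92,0,0,0,0,0],[0,-0.92,0,0,0,0,0],[0,-0.92,0,0,0,0,0],[0,-0.92,0,0,0,0,0],[0,-0.6,0,0,0,0,0],[0,0,0,0,0,0,0],[0,0,0,0,0,0,0]]'
python3 go.py .425 .2386 .293 3
cat > chk.py <<'E'
from h import *
import sys
c=sys.argv[1]; o=bot.observe()['tcp_pos']
for n in("top","side"):
    p=vision.get_image(n)
    print(n,'tcp',o.round(4),[(q,round(d['score'],2),np.round(toW(p,d['xyz']),3).tolist()) for q in("board_"+c,"shoe_"+c) for d in place_of(p,q)[:2]])
s=6;u,v=proj(p,o-[0,0,.1]);u0,v0=int(u)-65,int(v)-40
a=cv2.resize(p['frame'][v0:v0+90,u0:u0+130],None,fx=s,fy=s,interpolation=cv2.INTER_CUBIC)
box(p,a,o,np.radians(3),.112,.01,o[2]-.1076,o[2]+.0324,u0,v0,s)
cv2.imwrite(f'pics/k_{c}.png',a)
E
python3 chk.py green
```

```text
time_s: 18.8
tcp_pos: [0.4229, 0.2396, 0.2913]
ee_rot: [1.0, 0.026, -0.001, 0.001]
wrist_force: [0.1, -0.3, -1.5]
grip_width: 0.0094
finger_force: 60.3
t 18.8 tcp [0.4229 0.2396 0.2913] yaw 3.01 w 0.0094 F [ 0.1 -0.3 -1.5] turn [0.001 0.002 0.   ] shift [ 0.041  0.022 -0.034]
top tcp [0.4229 0.2396 0.2913] [('board_green', 0.64, [0.422, 0.241, 0.179]), ('board_green', 0.6, [0.603, -0.322, 0.002]), ('shoe_green', 0.76, [0.429, 0.239, 0.012]), ('shoe_green', 0.68, [0.426, 0.191, 0.014])]
side tcp [0.4229 0.2396 0.2913] [('board_green', 0.75, [0.419, 0.236, 0.186]), ('board_green', 0.7, [0.596, -0.323, 0.003]), ('shoe_green', 0.8, [0.425, 0.238, 0.015])]
```

View pics/k_green.png

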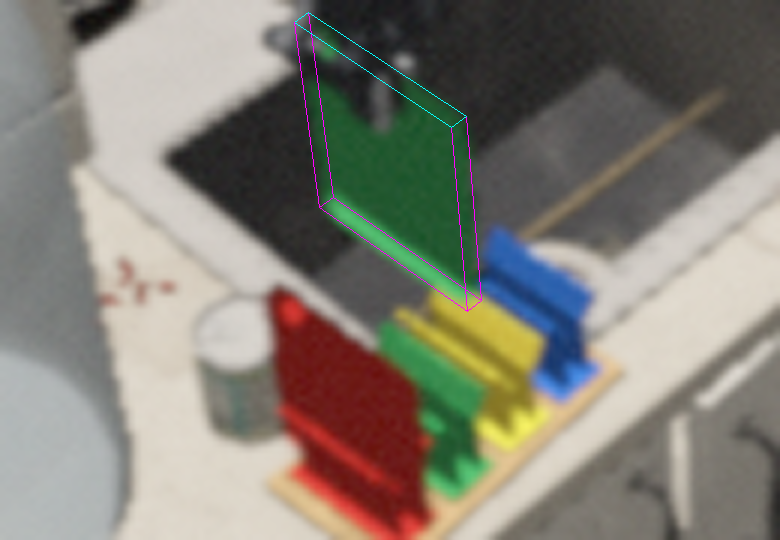

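Side view: the green board hangs straight above its slot at about px (430–480) of the crop, and red is seated upright. Lowering green.

```bash

python3 -m handwheel '[[0.04,0.02,0.5,0,0,0,0],[0.01,0,0.6,0,0,0,0],[0,0,0.5,0,0,0,0],[0,0,0.3,0,0,0,0],[0,0,0.25,0,0,0,0],[0,0,0.25,0,0,0,0],[0,0,0.25,0,0,0,0],[0,0,0.15,0,0,0,0],[0,0,0,0,0,0,0]]'
python3 -m handwheel '[[0,0,0.15,0,0,0,0],[0,0,0.15,0,0,0,0],[0,0,0.1,0,0,0,0],[0,0,0,0,0,0,0]]'
python3 go.py .426 .2386 .1276 3
```

```text
time_s: 20.23
tcp_pos: [0.4262, 0.2388, 0.1516]
ee_rot: [1.0, 0.026, -0.001, 0.0]
wrist_force: [0.3, 0.1, -1.5]
grip_width: 0.009
finger_force: 60.4
time_s: 20.72
tcp_pos: [0.4262, 0.2388, 0.1316]
ee_rot: [1.0, 0.026, -0.001, 0.0]
wrist_force: [-0.0, 0.9, -2.3]
grip_width: 0.0087
finger_force: 60.4
t 20.73 tcp [0.4262 0.2388 0.1316] yaw 3.01 w 0.0087 F [-0.   0.9 -2.3] turn [0.    0.001 0.   ] shift [-0.003  0.004  0.081]
```

```bash

python3 -m handwheel '[[0,0,0.04,0,0,0,0],[0,0,0.04,0,0,0,0],[0,0,0.02,0,0,0,0],[0,0,0,0,0,0,0]]'
python3 -m handwheel '[[0,0,0.02,0,0,0,0],[0,0,0.02,0,0,0,0],[0,0,0,0,0,0,0]]'
```

```text
time_s: 21.22
tcp_pos: [0.4268, 0.2391, 0.1278]
ee_rot: [1.0, 0.026, 0.0, -0.0]
wrist_force: [-1.1, -0.5, 2.9]
grip_width: 0.009
finger_force: 61.0
time_s: 21.6
tcp_pos: [0.4271, 0.2393, 0.1278]
ee_rot: [1.0, 0.026, 0.0, -0.0]
wrist_force: [-6.3, -2.0, 14.5]
grip_width: 0.0091
finger_force: 62.9
```

```bash

python3 -m handwheel '[[0,0,-0.03,0,0,0,30],[0,0,0,0,0,0,30],[0,0,0,0,0,0,30],[0,0,0,0,0,0,30],[0,0,-0.5,0,0,0,30],[0,0,-0.8,0,0,0,30],[0,0,-0.7,0,0,0,30],[0,0,0,0,0,0.143,30],[0,0,0,0,0,0,30]]'
python3 go.py .4575 -.318 .24 -5.5
```

```text
time_s: 22.72
tcp_pos: [0.4267, 0.239, 0.227]
ee_rot: [0.999, -0.048, 0.0, -0.0]
wrist_force: [-0.1, 0.3, -0.7]
grip_width: 0.03
finger_force: 0.0
t 22.73 tcp [0.4267 0.239  0.227 ] yaw -5.47 w 0.03 F [-0.1  0.3 -0.7] turn [-0. -0.  0.] shift [ 1.681 11.029 -0.26 ]
```

```bash

python3 -m handwheel '[[0.14,0.6,0,0,0,0,30],[0.14,0.94,0,0,0,0,30],[0.14,0.94,0,0,0,0,30],[0.14,0.94,0,0,0,0,30],[0.14,0.94,0,0,0,0,30],[0.14,0.94,0,0,0,0,30],[0.14,0.94,0,0,0,0,30],[0.14,0.94,0,0,0,0,30],[0.14,0.94,0,0,0,0,30],[0.14,0.94,0,0,0,0,30],[0.14,0.94,0,0,0,0,30],[0.14,0.94,0,0,0,0,30],[0.02,0.12,0,0,0,0,30],[0,0,0,0,0,0,30],[0,0,0,0,0,0,30]]'
python3 go.py .4575 -.318 .127 -5.5
```

```text
time_s: 24.6
tcp_pos: [0.4574, -0.3182, 0.2262]
ee_rot: [0.999, -0.048, -0.0, -0.001]
wrist_force: [0.7, -0.6, 0.6]
grip_width: 0.0303
finger_force: 0.0
t 24.6 tcp [ 0.4574 -0.3182  0.2262] yaw -5.46 w 0.0303 F [ 0.7 -0.6  0.6] turn [-0.001  0.001  0.001] shift [ 1.000e-03 -4.000e-03  1.985e+00]
```

```bash

python3 -m handwheel '[[0,0,0.4,0,0,0,30],[0,0,0.5,0,0,0,30],[0,0,0.5,0,0,0,30],[0,0,0.4,0,0,0,30],[0,0,0.18,0,0,0,30],[0,0,0,0,0,0,30],[0,0,0,0,0,0,0],[0,0,0,0,0,0,0],[0,0,0,0,0,0,0],[0,0,0,0,0,0,0]]'
python3 -m handwheel '[[0,0,-0.3,0,0,0,0],[0,0,-0.5,0,0,0,0],[0,0,-0.6,0,0,0,0],[0,0,-0.7,0,0,0,0],[0,0,-0.7,0,0,0,0],[0,0,-0.5,0,0,0,0],[0,0,0,0,0,0,0]]'
python3 go.py .4274 .1928 .293 3
```

```text
time_s: 25.85
tcp_pos: [0.4583, -0.3201, 0.129]
ee_rot: [0.999, -0.049, 0.001, 0.001]
wrist_force: [0.8, 0.4, 5.7]
grip_width: 0.0084
finger_force: 61.6
time_s: 26.72
tcp_pos: [0.4584, -0.3207, 0.2955]
ee_rot: [0.999, -0.049, 0.002, 0.002]
wrist_force: [-0.3, -0.2, -0.6]
grip_width: 0.0096
finger_force: 60.6
t 26.73 tcp [ 0.4584 -0.3207  0.2955] yaw -5.57 w 0.0096 F [-0.3 -0.2 -0.6] turn [ 0.004 -0.004 -0.143] shift [ -0.082 -10.289   0.051]
```

```bash

python3 -m handwheel '[[0,0,0,0,0,-0.143,0],[-0.04,-0.5,0,0,0,0,0],[0,-0.92,0,0,0,0,0],[0,-0.92,0,0,0,0,0],[0,-0.92,0,0,0,0,0],[0,-0.92,0,0,0,0,0],[0,-0.92,0,0,0,0,0],[0,-0.92,0,0,0,0,0],[0,-0.92,0,0,0,0,0],[0,-0.92,0,0,0,0,0],[0,-0.92,0,0,0,0,0],[0,-0.92,0,0,0,0,0],[0,-0.6,0,0,0,0,0],[0,0,0,0,0,0,0],[0,0,0,0,0,0,0]]'
python3 chk.py yellow
python3 go.py .4274 .1928 .152 3
```

```text
time_s: 28.6
tcp_pos: [0.4278, 0.1938, 0.2914]
ee_rot: [1.0, 0.026, -0.001, 0.001]
wrist_force: [-1.1, -0.5, -1.8]
grip_width: 0.0091
finger_force: 60.5
top tcp [0.4278 0.1938 0.2914] [('board_yellow', 0.97, [0.425, 0.196, 0.179]), ('shoe_yellow', 0.98, [0.427, 0.193, 0.016])]
side tcp [0.4278 0.1938 0.2914] [('board_yellow', 0.61, [0.425, 0.195, 0.184]), ('shoe_yellow', 0.74, [0.43, 0.191, 0.014]), ('shoe_yellow', 0.64, [0.426, 0.24, 0.017])]
t 28.9 tcp [0.4287 0.1938 0.2928] yaw 2.93 w 0.009 F [-0.5  0.1 -1.3] turn [ 0.    -0.    -0.001] shift [-0.026  0.018  2.815]
```

View pics/k_yellow.png

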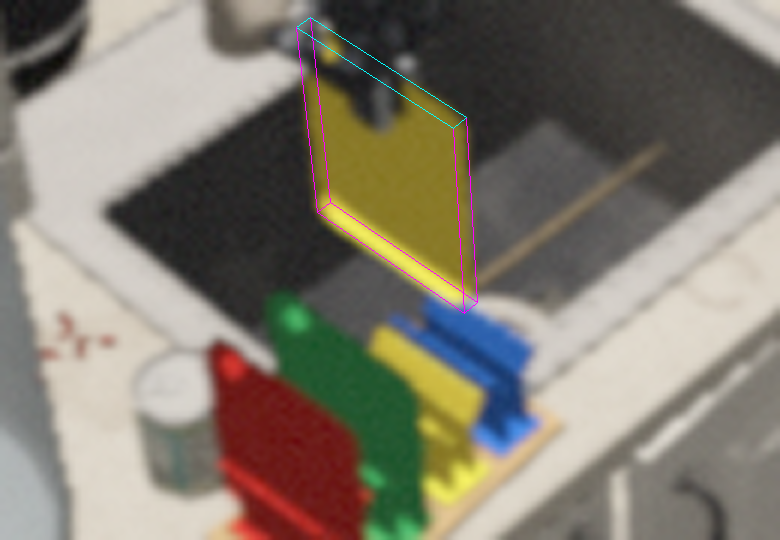

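Overlay fits; red and green are seated. Lowering yellow.

```bash

python3 -m handwheel '[[0,0.02,0.5,0,0,0,0],[0,0,0.6,0,0,0,0],[0,0,0.5,0,0,0,0],[0,0,0.3,0,0,0,0],[0,0,0.25,0,0,0,0],[0,0,0.25,0,0,0,0],[0,0,0.25,0,0,0,0],[0,0,0.15,0,0,0,0],[0,0,0,0,0,0,0]]'
python3 -m handwheel '[[0,0,0.15,0,0,0,0],[0,0,0.15,0,0,0,0],[0,0,0.1,0,0,0,0],[0,0,0,0,0,0,0]]'
python3 -m handwheel '[[0,0,0.04,0,0,0,0],[0,0,0.04,0,0,0,0],[0,0,0.02,0,0,0,0],[0,0,0,0,0,0,0]]'
```

```text
time_s: 30.02
tcp_pos: [0.4281, 0.1935, 0.1521]
ee_rot: [1.0, 0.026, -0.001, 0.0]
wrist_force: [-0.1, 0.0, -1.2]
grip_width: 0.009
finger_force: 60.6
time_s: 30.52
tcp_pos: [0.4281, 0.1934, 0.1322]
ee_rot: [1.0, 0.026, -0.001, 0.0]
wrist_force: [-0.1, 0.1, -1.9]
grip_width: 0.009
finger_force: 60.6
time_s: 31.02
tcp_pos: [0.4287, 0.1936, 0.1282]
ee_rot: [1.0, 0.026, 0.0, -0.0]
wrist_force: [-1.8, -0.4, 2.0]
grip_width: 0.009
finger_force: 61.0
```

```bash

python3 -m handwheel '[[0,0,0.02,0,0,0,0],[0,0,0.02,0,0,0,0],[0,0,0,0,0,0,0]]'
python3 -m handwheel '[[0,0,-0.03,0,0,0,30],[0,0,0,0,0,0,30],[0,0,0,0,0,0,30],[0,0,0,0,0,0,30],[0,0,-0.5,0,0,0,30],[0,0,-0.8,0,0,0,30],[0,0,-0.7,0,0,0,30],[0,0,0,0,0,0.143,30],[0,0,0,0,0,0,30]]'
python3 go.py .451 -.4125 .24 -5.5
```

```text
time_s: 31.4
tcp_pos: [0.429, 0.1937, 0.1282]
ee_rot: [1.0, 0.026, 0.0, -0.0]
wrist_force: [-6.3, -1.3, 15.0]
grip_width: 0.0089
finger_force: 63.0
time_s: 32.52
tcp_pos: [0.4287, 0.1935, 0.2275]
ee_rot: [0.999, -0.048, 0.0, -0.0]
wrist_force: [-0.1, -0.3, -0.2]
grip_width: 0.0302
finger_force: 0.0
t 32.52 tcp [0.4287 0.1935 0.2275] yaw -5.47 w 0.0302 F [-0.1 -0.3 -0.2] turn [-0.    -0.001  0.   ] shift [ 1.607 12.022 -0.25 ]
```

```bash

python3 -m handwheel '[[0.12,0.6,0,0,0,0,30],[0.12,0.94,0,0,0,0,30],[0.12,0.94,0,0,0,0,30],[0.12,0.94,0,0,0,0,30],[0.12,0.94,0,0,0,0,30],[0.12,0.94,0,0,0,0,30],[0.12,0.94,0,0,0,0,30],[0.12,0.94,0,0,0,0,30],[0.12,0.94,0,0,0,0,30],[0.12,0.94,0,0,0,0,30],[0.12,0.94,0,0,0,0,30],[0.12,0.94,0,0,0,0,30],[0.12,0.94,0,0,0,0,30],[0.04,0.14,0,0,0,0,30],[0,0,0,0,0,0,30],[0,0,0,0,0,0,30]]'
python3 go.py .451 -.4125 .128 -5.5
```

```text
time_s: 34.52
tcp_pos: [0.4499, -0.4109, 0.2267]
ee_rot: [0.999, -0.048, -0.0, -0.001]
wrist_force: [0.5, 0.1, 0.8]
grip_width: 0.0297
finger_force: 0.0
t 34.52 tcp [ 0.4499 -0.4109  0.2267] yaw -5.46 w 0.0297 F [0.5 0.1 0.8] turn [-0.001  0.001  0.001] shift [0.026 0.031 1.974]
```

```bash

python3 -m handwheel '[[0.02,0.03,0.4,0,0,0,30],[0,0,0.5,0,0,0,30],[0,0,0.5,0,0,0,30],[0,0,0.4,0,0,0,30],[0,0,0.18,0,0,0,30],[0,0,0,0,0,0,30],[0,0,0,0,0,0,0],[0,0,0,0,0,0,0],[0,0,0,0,0,0,0],[0,0,0,0,0,0,0]]'
python3 -m handwheel '[[0,0,-0.3,0,0,0,0],[0,0,-0.5,0,0,0,0],[0,0,-0.6,0,0,0,0],[0,0,-0.7,0,0,0,0],[0,0,-0.7,0,0,0,0],[0,0,-0.5,0,0,0,0],[0,0,0,0,0,0,0]]'
python3 go.py .4292 .1467 .293 3
```

```text
time_s: 35.78
tcp_pos: [0.4513, -0.4146, 0.1295]
ee_rot: [0.999, -0.049, 0.001, 0.001]
wrist_force: [-0.4, 0.4, 4.1]
grip_width: 0.0095
finger_force: 61.1
time_s: 36.65
tcp_pos: [0.4515, -0.415, 0.2964]
ee_rot: [0.999, -0.049, 0.002, 0.002]
wrist_force: [-0.2, -0.3, -1.7]
grip_width: 0.0088
finger_force: 60.6
t 36.65 tcp [ 0.4515 -0.415   0.2964] yaw -5.57 w 0.0088 F [-0.2 -0.3 -1.7] turn [ 0.004 -0.003 -0.143] shift [  0.143 -11.242   0.067]
```

```bash

python3 -m handwheel '[[0,0,0,0,0,-0.143,0],[0.19,-0.5,0,0,0,0,0],[0,-0.92,0,0,0,0,0],[0,-0.92,0,0,0,0,0],[0,-0.92,0,0,0,0,0],[0,-0.92,0,0,0,0,0],[0,-0.92,0,0,0,0,0],[0,-0.92,0,0,0,0,0],[0,-0.92,0,0,0,0,0],[0,-0.92,0,0,0,0,0],[0,-0.92,0,0,0,0,0],[0,-0.92,0,0,0,0,0],[0,-0.92,0,0,0,0,0],[0,-0.6,0,0,0,0,0],[0,0,0,0,0,0,0],[0,0,0,0,0,0,0]]'
python3 chk.py blue
python3 go.py .43 .1467 .1525 3
```

```text
time_s: 38.65
tcp_pos: [0.43, 0.1462, 0.292]
ee_rot: [1.0, 0.026, -0.001, 0.001]
wrist_force: [-0.7, -0.2, -1.3]
grip_width: 0.0096
finger_force: 60.4
top tcp [0.43   0.1462 0.292 ] [('board_blue', 0.88, [0.432, 0.145, 0.183])]
side tcp [0.43   0.1462 0.292 ] [('board_blue', 0.79, [0.431, 0.151, 0.179]), ('shoe_blue', 0.51, [0.428, 0.145, 0.013]), ('shoe_blue', 0.46, [0.427, 0.192, 0.015])]
t 38.95 tcp [0.4309 0.146  0.2932] yaw 2.93 w 0.009 F [ 0.3  0.4 -1.7] turn [ 0.     0.    -0.001] shift [-0.017 -0.015  2.814]
```

View pics/k_blue.png

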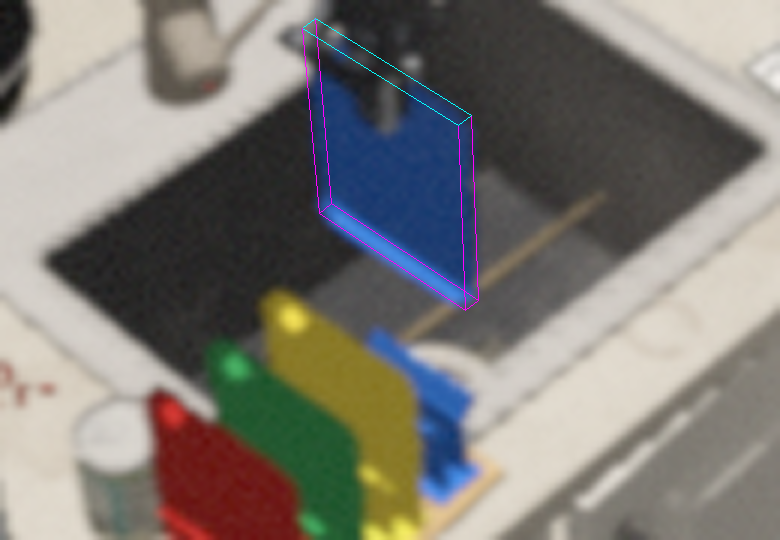

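Three boards are seated, and the blue board hangs over its slot with the overlay matching. Lowering.

```bash

python3 -m handwheel '[[-0.04,0,0.5,0,0,0,0],[0,0,0.6,0,0,0,0],[0,0,0.5,0,0,0,0],[0,0,0.3,0,0,0,0],[0,0,0.25,0,0,0,0],[0,0,0.25,0,0,0,0],[0,0,0.25,0,0,0,0],[0,0,0.15,0,0,0,0],[0,0,0,0,0,0,0]]'
python3 -m handwheel '[[0,0,0.15,0,0,0,0],[0,0,0.15,0,0,0,0],[0,0,0.1,0,0,0,0],[0,0,0,0,0,0,0]]'
python3 -m handwheel '[[0,0,0.04,0,0,0,0],[0,0,0.04,0,0,0,0],[0,0,0.02,0,0,0,0],[0,0,0,0,0,0,0]]'
```

```text
time_s: 40.08
tcp_pos: [0.4283, 0.1466, 0.1527]
ee_rot: [1.0, 0.026, -0.001, 0.0]
wrist_force: [-0.4, 0.4, -3.0]
grip_width: 0.0091
finger_force: 60.5
time_s: 40.58
tcp_pos: [0.4282, 0.1466, 0.1327]
ee_rot: [1.0, 0.026, -0.001, 0.0]
wrist_force: [0.7, 0.5, -2.1]
grip_width: 0.0094
finger_force: 60.5
time_s: 41.08
tcp_pos: [0.4288, 0.1467, 0.1287]
ee_rot: [1.0, 0.026, 0.0, -0.0]
wrist_force: [-0.8, 0.7, 1.8]
grip_width: 0.0095
finger_force: 61.0
```

Contact; press lightly, release, rise, and check from a pose out of the way.

```bash

python3 -m handwheel '[[0,0,0.02,0,0,0,0],[0,0,0.02,0,0,0,0],[0,0,0,0,0,0,0]]'
python3 -m handwheel '[[0,0,-0.03,0,0,0,30],[0,0,0,0,0,0,30],[0,0,0,0,0,0,30],[0,0,0,0,0,0,30],[0,0,-0.5,0,0,0,30],[0,0,-0.8,0,0,0,30],[0,0,-0.8,0,0,0,30],[0,0.5,0,0,0,0,30],[0,0.9,0,0,0,0,30],[0,0.9,0,0,0,0,30],[0,0.9,0,0,0,0,30],[0,0.9,0,0,0,0,30],[0,0.5,0,0,0,0,30],[0,0,0,0,0,0,30]]'
python3 - <<'E'
from h import *
acc={}
for n in("top","side","top","side"):
    p=vision.get_image(n)
    for c in("red","green","yellow","blue"):
        for k in("board_","shoe_"):
            for d in place_of(p,k+c)[:1]: acc.setdefault(k+c,[]).append(np.round(toW(p,d['xyz']),3).tolist())
for k,v in acc.items(): print(k,v)
s=8
def tile(p,u0,v0,w,h,boards):
    a=cv2.resize(p['frame'][v0:v0+h,u0:u0+w],None,fx=s,fy=s,interpolation=cv2.INTER_CUBIC)
    for b in boards: box(p,a,b,np.radians(3),.112,.01,.019,.159,u0,v0,s)
    return a
B=[(.4233,.285),(.427,.239),(.429,.1935),(.4288,.1467)]
cv2.imwrite('pics/fside.png',tile(p,215,205,95,75,[]))
p=vision.get_image("top"); cv2.imwrite('pics/ftop.png',tile(p,160,195,95,62,B[:1]+B[3:]))
E
```

```text
time_s: 41.45
tcp_pos: [0.4292, 0.1468, 0.1287]
ee_rot: [1.0, 0.026, 0.0, -0.0]
wrist_force: [-6.8, -0.6, 15.1]
grip_width: 0.0089
finger_force: 63.1
time_s: 43.2
tcp_pos: [0.4408, -0.0845, 0.2326]
ee_rot: [1.0, 0.025, -0.0, -0.0]
wrist_force: [0.1, 0.4, -0.8]
grip_width: 0.0298
finger_force: 0.0
board_red [[0.426, 0.288, 0.023], [0.421, 0.286, 0.018], [0.426, 0.29, 0.024], [0.423, 0.285, 0.017]]
shoe_red [[0.42, 0.288, 0.015], [0.422, 0.285, 0.014], [0.426, 0.242, 0.016], [0.421, 0.287, 0.018]]
board_green [[0.605, -0.323, 0.002], [0.424, 0.239, 0.022], [0.603, -0.324, 0.001], [0.424, 0.24, 0.019]]
shoe_green [[0.428, 0.241, 0.014], [0.424, 0.239, 0.014], [0.428, 0.243, 0.016], [0.428, 0.242, 0.013]]
board_yellow [[0.432, 0.195, 0.02], [0.426, 0.193, 0.02], [0.427, 0.198, 0.018], [0.427, 0.192, 0.02]]
shoe_yellow [[0.428, 0.193, 0.015], [0.427, 0.191, 0.019], [0.428, 0.195, 0.017], [0.428, 0.192, 0.013]]
board_blue [[0.433, 0.145, 0.019], [0.427, 0.148, 0.014], [0.43, 0.143, 0.021], [0.427, 0.148, 0.016]]
shoe_blue [[0.428, 0.144, 0.012], [0.425, 0.146, 0.013], [0.429, 0.146, 0.012], [0.425, 0.148, 0.013]]
```

View pics/fside.png

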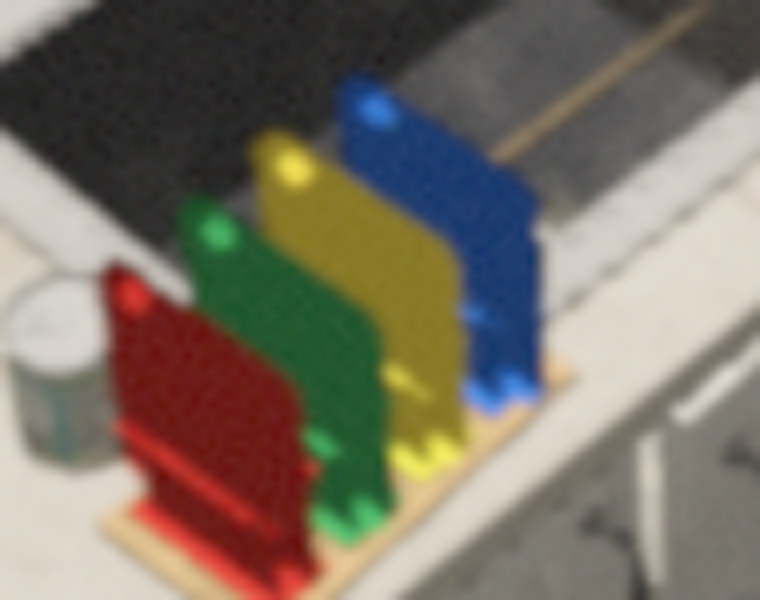

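View pics/ftop.png

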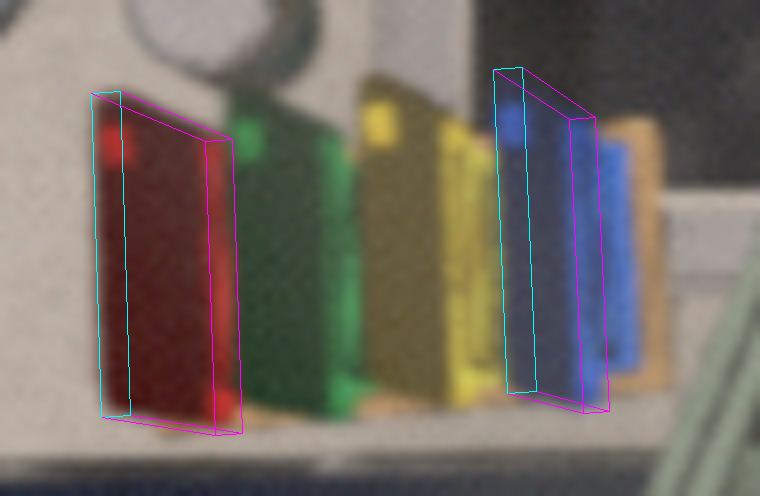

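All four boards stand in their own slots. Board and slot centres agree within about 3 mm, and the arm is clear. Handing in.

```bash
python3 -c "
from h import *
print(bot.sign_off())"
```

```text
the job is handed in; nothing more can be done
None
```

All four boards were lowered onto the floor of their own-colour slots, standing upright and centred front to back to within about 3 mm by camera; I kept clear of the mug and tin, and the job was handed in at about 43 s.

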